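# Clip the spray pipe into the misting stand

### The arm

A 6-joint arm with a two-finger parallel gripper is mounted at the origin on the work surface. World frame = base frame: x ahead of the robot, y to its left, z up, the work surface at z = 0. Lengths are in m, angles in rad, forces in N, time in s.
With the tool pointing down it reaches from about 0.425 to 0.95 m from the base axis. Payload 3.5 kg.
Tool frame: the origin (TCP) lies on the centre line of the jaws, within the pads' length; the fingertips stand 11 mm ahead of it and the grasp point (between the pads) lies 8 mm behind it; y points along the fingers, x is the direction in which the jaws open and shut, and the axes are right-handed (so a half turn about y gives the same grasp; the last joint's range is limited). The gripper opens to 85 mm and grips with 20 to 120 N. Pads are 22 mm wide; open, the fingers measure 114 mm over their backs; the gripper's body (76 mm by 85 mm) begins 54 mm behind the grasp point. The pads swing forward as they close: fully open they stand 13 mm farther back than shut.
Start: joints at [-1.293, 0.286, 1.577, -0, 1.279, -0.15], TCP at [0.28, -0.614, 0.242] pointing down, gripper open.
Joint ranges: [-2.77, 2.77], [-0.9, 2.22], [0.21, 2.48], [-1.53, 4.67], [0.24, 2.81], [-2.84, 2.84]. Speed limits (rad/s): [2.79, 2.79, 3.14, 3.14, 3.14, 3.14].

### API

Orientations are given as a unit quaternion [x, y, z, w].
In Python, from plant import get_state, read_camera, sign_off gives the robot as it stands.
- The arm moves only by the shell command python3 -m inch 'ROWS' [FORCE]. ROWS is JSON, a list of rows, each an object of numbers: "ax", "ay", "az": the turn, a rotation vector about the tool's x, y, z in rad; "x", "y", "z": the shift along the tool's x, y, z in mm; "hand": the closure, from -1 (fully open) to 1 (shut). In form: [{"ax": .., "ay": .., "az": .., "x": .., "y": .., "z": .., "hand": ..}, ...]. A call has 1 to 5 rows; each row shifts and turns the commanded pose from where the row before left it, along the tool's axes as they then stand; what a row does not reach is not made up. A row lasts 1/12 s, in which the tool goes at most 41.7 mm and 7.16 degrees, less where a joint would pass 70% of its speed; a pose out of reach is approached as far as the arm can. A call with a gripper value outside its range is refused whole. The fingers move at their own pace and stop on an object; FORCE is the grip in N (left out, the last holds). Time passes only in rows, so rows that do not move let the fingers close. It gives the time, the measured TCP pose, the force and the opening at its end, in the units of the state.
- get_state(): the state, without advancing time (a new reading comes with each control period).
- read_camera(name): name is "scene" or "top"; returns a dict with "img" (400x640x3 uint8, red, green, blue), "fov_y" (degrees; the focal length in pixels is half the picture's height over the tangent of half this angle, whatever the lens; pixels are square), "cx", "cy" (the principal point, pixels), "T" (4x4, takes a point from camera to world coordinates). Camera axes: x right, y down, z forward; pixel columns grow to the right and rows downward; lengths in m; the calibration is good to about 2 mm. A picture is of the moment at which its call begins. There is no depth.
- sign_off(): hands the job in, once; it reports no verdict.
The state is a dict: "time": time; "qpos": joint angles; "dq": joint speeds; "joint_efforts": joint torques, N m; "eef_pos": TCP position; "tcp_rot": TCP orientation; "contact_force": force on the tool from outside, world axes, zero at the start; "wrist_torque": the same for the moment, N m; "opening": opening from 0.0 (shut) to 1.0 (fully open).
Only numpy, scipy, OpenCV 4.12 (cv2) and the standard library are available. Lean on these libraries where they do the work, as an engineer would, in place of code of your own. Each camera call takes 0.05 s, during which the arm holds its last target. There are 200 camera calls.

### The job

Fit the spray pipe above the seedlings: pass its capped end through the stand's eyelet until a good finger's width sticks out beyond the ring, then press the pipe down into the snap clip on the other post until it snaps home, with the hose elbow hanging straight down. Keep pressing the pipe firmly down into the clip and finish like that, with the gripper still pressing it home; leave the jar, the peat pot and the white bottle where they stand.

Things in the scene. Friction and masses are not known exactly. Their poses are not given: they have to be found in the camera images.
- pipe_grip (a point): Point near the balance of the loose spray pipe: stiff grey plastic, 20 mm diameter, about 160 g. On the pipe's axis; x runs along the pipe to its capped plain end, z up. At the other end, 120 mm from here, is a black hose elbow 27 mm thick (too thick for the eyelet) whose tail hangs 44 mm below the axis. Starts lying level across an empty tray, axis 70 mm over the table.
- pipe_tip (a point): The capped, rounded plain end of the spray pipe, on its axis, 210 mm from pipe_grip along the pipe's +x. Same axes as pipe_grip.
- pipe_seat (a point): Point on the pipe's axis 70 mm from pipe_grip along -x (50 mm from the elbow's centre line): the stretch of pipe that comes to lie in the clip. Same axes as pipe_grip.
- eyelet (a point): Centre of the eyelet, a fixed aluminium ring on one post of the misting stand: hole 26 mm, outside 36 mm, 10 mm long, its axis level along the stand's y, 150 mm over the table. Axes are the stand's: y points from the eyelet to the clip, z up. The pipe goes in from the clip's side, towards -y. Seedlings below reach 120 mm over the table.
- clip (a point): Centre of the pipe when home in the snap clip, on the stand's other post: 250 mm from the eyelet along +y, also 150 mm over the table. Same axes as the eyelet. The clip is a white C, 16 mm long along y, open upward, with two springy jaws, lips 13 mm apart, flared tops reaching 17 mm above this point. The seated pipe lies level, with 3 mm of play all round in the eyelet.
- clip_seat: The clip's fixed white floor, 22 by 16 mm, origin at its top, 10 mm below point clip; the seated pipe rests on it, free of the jaws. Pressed straight down at the clip, the pipe meets resistance about 16 mm above home, rising to about 8 to 12 N at 9 mm; this falls away suddenly and the jaws pull the pipe in over the last 5 mm. A firm push at the end is about 10 N.
- jaw_far (a joint): Opening angle of the clip jaw on the stand's +x side: 0 closed, about 0.16 when the pipe is passing between the lips; springs back to 0.
- jaw_near (a joint): The same for the jaw on the stand's -x side.
- jar: Small amber glass jar with a black cap, 54 mm in diameter, 85 mm tall, standing on the table; origin under its centre. Leave it alone.
- peatpot: Peat pot with a seedling, 64 mm across at the rim, 60 mm tall (110 mm with the plant), on the table; origin under its centre. Leave it alone.
- jug: White plastic bottle, 72 mm in diameter, 170 mm tall, on the table; origin under its centre. Leave it alone.
- tray: Empty black nursery tray fixed to the table, 200 mm along its x, 140 mm wide, 60 mm tall, walls 4 mm, open inside (floor 4 mm); origin under its centre. The pipe starts lying across its two short walls, along its x, elbow outside towards -x.

How it is judged:
By the outcome, as a careful person would: the job done as asked, in the order asked, and still so for the second after the job is handed in, while the arm keeps its last pose, push and grip.
It also fails if it takes over 51 s, if anything falls off the work surface, if the arm or the gripper's body presses on something with over 40 N, if the wrist force passes 120 N, or if a joint passes its speed limit or range.

## Working session

There is one attempt and no reset: what is moved stays moved. The work goes in short steps, Python scripts to look and compute and a shell command to move; the robot and the scene stay as the last step left them, time stands still between calls to the robot, and variables do not carry over. Pictures are saved under pics/ and viewed, about 8 in all and at most 12, crops included, and the job is handed in when it is done.

```bash
ls; mkdir -p pics; python3 - <<'E'
from plant import *
import cv2,numpy as np
s=get_state();print({k:np.round(v,3) for k,v in s.items()})
for n in("scene","top"):
    c=read_camera(n);cv2.imwrite(f"pics/{n}0.png",c["img"][:,:,::-1]);print(n,c["fov_y"],c["cx"],c["cy"],np.round(c["T"],3).tolist())
E
```

```text
pics
{'time': np.float64(0.0), 'qpos': array([-1.293,  0.287,  1.578,  0.   ,  1.279, -0.15 ]), 'dq': array([0.001, 0.001, 0.   , 0.   , 0.001, 0.001]), 'joint_efforts': array([-0.0000e+00, -4.0598e+01, -2.9263e+01, -0.0000e+00,  6.0000e-03,
       -0.0000e+00]), 'eef_pos': array([ 0.28 , -0.614,  0.241]), 'tcp_rot': array([-0.594,  0.383, -0.382,  0.595]), 'contact_force': array([-0.161,  0.142,  0.434]), 'wrist_torque': array([-0.023, -0.018, -0.002]), 'opening': np.float64(1.001)}
scene 54.36075907250649 321.0371441836093 201.72765804828288 [[0.81, 0.502, -0.303, 0.898], [0.587, -0.694, 0.418, -0.465], [-0.0, -0.517, -0.856, 1.004], [0.0, 0.0, 0.0, 1.0]]
top 43.39523780745596 314.9084522930936 189.791771500593 [[0.021, -0.997, 0.076, 0.445], [-1.0, -0.02, 0.019, -0.049], [-0.017, -0.076, -0.997, 1.806], [0.0, 0.0, 0.0, 1.0]]
```

View pics/scene0.png

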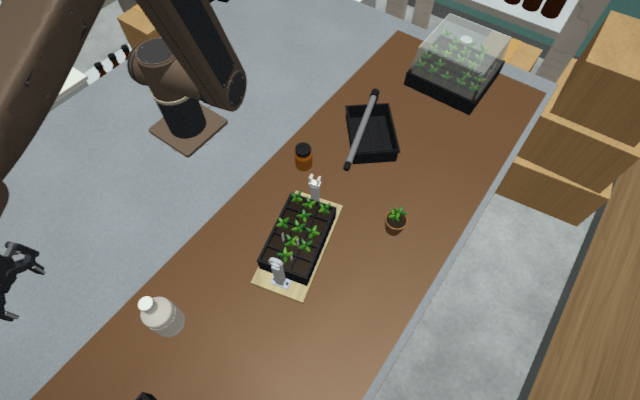

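View pics/top0.png

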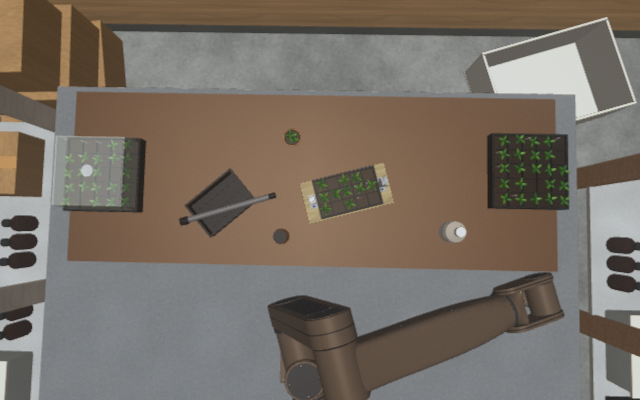

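```bash
python3 - <<'E'
import cv2,numpy as np
a=cv2.imread("pics/scene0.png");b=cv2.imread("pics/top0.png")
f=lambda i,x,y,w,h,k:cv2.resize(i[y:y+h,x:x+w],None,fx=k,fy=k,interpolation=cv2.INTER_CUBIC)
A=f(a,240,80,180,220,2.7)[:594,:400]
A1=f(a,250,160,100,140,4)[:560,:400]
B=f(a,330,80,80,110,3.5)
B=f(a,330,80,80,112,5)[:560,:400]
cv2.imwrite("pics/cs.png",np.hstack([A1,B]))
cv2.imwrite("pics/ct.png",f(b,172,160,228,90,3.5))
E
```

```text
(no output)
```

View pics/cs.png

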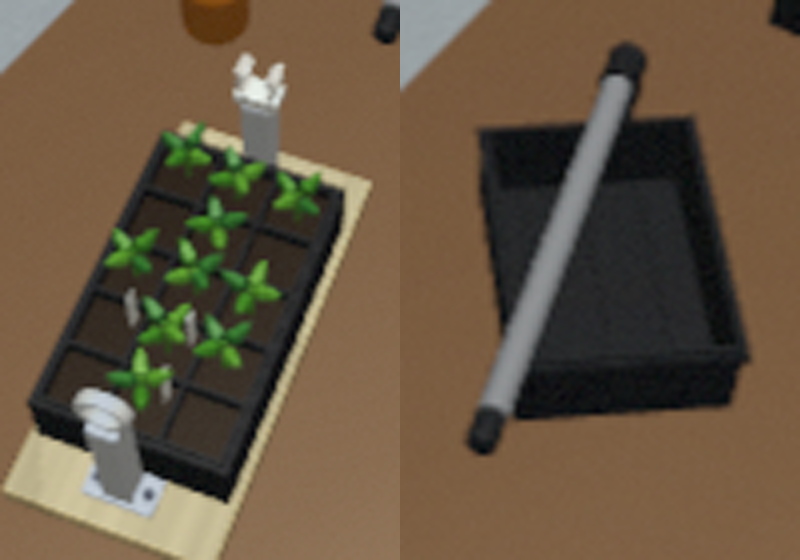

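View pics/ct.png

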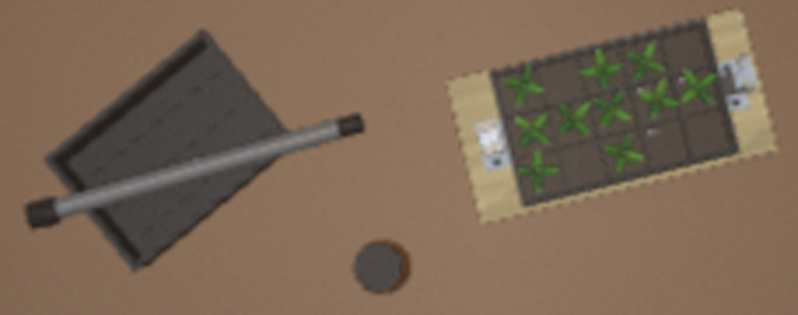

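```bash
cat >h.py <<'E'
import numpy as np,cv2
from plant import *
from scipy.spatial.transform import Rotation as Ro
class C: pass
def cam(n,save=None):
    d=read_camera(n);c=C();c.img=d["img"];c.f=200/np.tan(np.radians(d["fov_y"]/2));c.cx,c.cy,c.T=d["cx"],d["cy"],np.array(d["T"])
    if save: cv2.imwrite(save,c.img[:,:,::-1])
    return c
def plane(c,uv,z):
    d=c.T[:3,:3]@np.array([(uv[0]-c.cx)/c.f,(uv[1]-c.cy)/c.f,1]);o=c.T[:3,3]
    return o+d*(z-o[2])/d[2]
def proj(c,p):
    q=c.T[:3,:3].T@(np.array(p)-c.T[:3,3]);return np.array([q[0]/q[2]*c.f+c.cx,q[1]/q[2]*c.f+c.cy])
def st():
    s=get_state();R=Ro.from_quat(s["tcp_rot"]);return s,R.as_matrix()
E
python3 - <<'E'
from h import *
t=cam("top");s=cam("scene");np.set_printoptions(precision=4,suppress=True)
for n,c,uv,z in [("clip",t,(311.7,199.4),.165),("clip",s,(315,178),.167),("eye",t,(383.4,181.4),.167),("eye",s,(276,257.5),.168),("tip",t,(275.7,194.9),.07),("elb",t,(184,220.8),.07),("elbS",s,(375.3,93),.07),("tipS",s,(347,166.5),.07)]:
    print(n,plane(c,uv,z))
for c,(x,y,w,h) in((t,(180,190,100,40)),(s,(340,85,45,90))):
    im=c.img[y:y+h,x:x+w].astype(int);m=(np.ptp(im,axis=2)<22)&(im.min(2)>85)
    m=m.astype(np.uint8);n,l,stt,ce=cv2.connectedComponentsWithStats(m);k=1+stt[1:,4].argmax()
    v,u=np.where(l==k);P=np.c_[u+x,v+y].astype(np.float32);L=cv2.fitLine(P,2,0,.01,.01).ravel();q=(P-L[2:])@L[:2]
    for e in(np.percentile(q,.5),np.percentile(q,99.5)):print("grey end",L[2:]+e*L[:2],plane(c,L[2:]+e*L[:2],.073),len(q))
S,R=st();print(R)
E
```

```text
clip [ 0.5382 -0.0075  0.165 ]
clip [ 0.5469 -0.007   0.167 ]
eye [ 0.6017 -0.2406  0.167 ]
eye [ 0.6063 -0.2395  0.168 ]
tip [0.5567 0.12   0.07  ]
elb [0.4605 0.4357 0.07  ]
elbS [0.4648 0.4448 0.07  ]
tipS [0.5584 0.135  0.07  ]
grey end [188.2513 218.8682] [0.4675 0.4204 0.073 ] 404
grey end [267.518  196.3137] [0.5511 0.1479 0.073 ] 404
grey end [348.4991 160.9265] [0.5517 0.1527 0.073 ] 438
grey end [373.4749  95.445 ] [0.4673 0.4285 0.073 ] 438
[[ 0.4149 -0.0004  0.9099]
 [-0.9099  0.0014  0.4149]
 [-0.0015 -1.      0.0002]]
```

```bash
r='python3 -m inch'
python3 -m inch '[{"ay":-0.12,"y":-4},{"ay":-0.12,"y":-4},{"ay":-0.12,"y":-4},{"ay":-0.12,"y":-4},{"ay":-0.12,"y":-4}]'
python3 -m inch '[{"ay":-0.12},{"ay":-0.12},{"ay":-0.12},{"ay":-0.12},{"ay":-0.12}]'
python3 -m inch '[{"ay":-0.12},{"ay":-0.12},{"x":27,"z":25},{"x":27,"z":25},{"x":27,"z":25}]'
python3 -m inch '[{"x":27,"z":25},{"x":27,"z":25},{"x":27,"z":25},{"x":27,"z":25},{"x":27,"z":25}]'
python3 -m inch '[{"x":27,"z":25},{"x":27,"z":25},{"x":27,"z":25},{"x":27,"z":25},{"x":27,"z":25}]'
python3 -m inch '[{"x":9,"z":37,"hand":-0.1},{"x":9,"z":37,"hand":-0.1},{"x":9,"z":37,"hand":-0.1},{"x":9,"z":37,"hand":-0.1},{"x":9,"z":37,"hand":-0.1}]'
python3 -m inch '[{"x":9,"z":37,"hand":-0.1},{"x":9,"z":37,"hand":-0.1},{"x":9,"z":37,"hand":-0.1},{"x":9,"z":37,"hand":-0.1},{"x":9,"z":37,"hand":-0.1}]'
python3 - <<'E'
from h import *
S,R=st();print(S["eef_pos"],R.round(3),S["qpos"].round(2))
E
```

```text
[ 0.27997284 -0.61376589  0.24143199] [[ 0.415 -0.     0.91 ]
 [-0.91   0.001  0.415]
 [-0.001 -1.     0.   ]] [-1.29  0.29  1.58  0.    1.28 -0.15]validation failed for argument at $[0]...
validation failed for argument at $[0]...
validation failed for argument at $[0]...
validation failed for argument at $[0]...
validation failed for argument at $[0]...
validation failed for argument at $[0]...
validation failed for argument at $[0]...
```

```bash
python3 -m inch '[{"ax":0,"ay":-0.12,"az":0,"x":0,"y":-4,"z":0,"hand":-0.1},{"ax":0,"ay":-0.12,"az":0,"x":0,"y":-4,"z":0,"hand":-0.1},{"ax":0,"ay":-0.12,"az":0,"x":0,"y":-4,"z":0,"hand":-0.1},{"ax":0,"ay":-0.12,"az":0,"x":0,"y":-4,"z":0,"hand":-0.1},{"ax":0,"ay":-0.12,"az":0,"x":0,"y":-4,"z":0,"hand":-0.1}]'
```

```text
time: 0.62
eef_pos: [0.28, -0.614, 0.2621]
tcp_rot: [-0.682, 0.188, -0.187, 0.682]
contact_force: [-0.2, 0.4, -0.5]
opening: 0.554
```

```bash
python3 -m inch '[{"ax":0,"ay":-0.12,"az":0,"x":0,"y":0,"z":0,"hand":-0.1},{"ax":0,"ay":-0.12,"az":0,"x":0,"y":0,"z":0,"hand":-0.1},{"ax":0,"ay":-0.12,"az":0,"x":0,"y":0,"z":0,"hand":-0.1},{"ax":0,"ay":-0.12,"az":0,"x":0,"y":0,"z":0,"hand":-0.1},{"ax":0,"ay":-0.12,"az":0,"x":0,"y":0,"z":0,"hand":-0.1}]'
python3 -m inch '[{"ax":0,"ay":-0.12,"az":0,"x":0,"y":0,"z":0,"hand":-0.1},{"ax":0,"ay":-0.12,"az":0,"x":0,"y":0,"z":0,"hand":-0.1},{"ax":0,"ay":0,"az":0,"x":27,"y":0,"z":25,"hand":-0.1},{"ax":0,"ay":0,"az":0,"x":27,"y":0,"z":25,"hand":-0.1},{"ax":0,"ay":0,"az":0,"x":27,"y":0,"z":25,"hand":-0.1}]'
python3 -m inch '[{"ax":0,"ay":0,"az":0,"x":27,"y":0,"z":25,"hand":-0.1},{"ax":0,"ay":0,"az":0,"x":27,"y":0,"z":25,"hand":-0.1},{"ax":0,"ay":0,"az":0,"x":27,"y":0,"z":25,"hand":-0.1},{"ax":0,"ay":0,"az":0,"x":27,"y":0,"z":25,"hand":-0.1},{"ax":0,"ay":0,"az":0,"x":27,"y":0,"z":25,"hand":-0.1}]'
python3 -m inch '[{"ax":0,"ay":0,"az":0,"x":27,"y":0,"z":25,"hand":-0.1},{"ax":0,"ay":0,"az":0,"x":27,"y":0,"z":25,"hand":-0.1},{"ax":0,"ay":0,"az":0,"x":27,"y":0,"z":25,"hand":-0.1},{"ax":0,"ay":0,"az":0,"x":27,"y":0,"z":25,"hand":-0.1},{"ax":0,"ay":0,"az":0,"x":27,"y":0,"z":25,"hand":-0.1}]'
python3 -m inch '[{"ax":0,"ay":0,"az":0,"x":9,"y":0,"z":37,"hand":-0.1},{"ax":0,"ay":0,"az":0,"x":9,"y":0,"z":37,"hand":-0.1},{"ax":0,"ay":0,"az":0,"x":9,"y":0,"z":37,"hand":-0.1},{"ax":0,"ay":0,"az":0,"x":9,"y":0,"z":37,"hand":-0.1},{"ax":0,"ay":0,"az":0,"x":9,"y":0,"z":37,"hand":-0.1}]'
python3 -m inch '[{"ax":0,"ay":0,"az":0,"x":9,"y":0,"z":37,"hand":-0.1},{"ax":0,"ay":0,"az":0,"x":9,"y":0,"z":37,"hand":-0.1},{"ax":0,"ay":0,"az":0,"x":9,"y":0,"z":37,"hand":-0.1},{"ax":0,"ay":0,"az":0,"x":9,"y":0,"z":37,"hand":-0.1},{"ax":0,"ay":0,"az":0,"x":0,"y":0,"z":0,"hand":-0.1}]'
python3 - <<'E'
from h import *
S,R=st();print(S["time"],S["eef_pos"].round(4),R.round(3),S["qpos"].round(2))
g=np.array([.488,.347,S["eef_pos"][2]]);print(R.T@(g-S["eef_pos"])*1000)
d=np.array([.293,-.956,0]);print("dir in tool",R.T@d)
E
```

```text
time: 1.03
eef_pos: [0.28, -0.614, 0.2619]
tcp_rot: [-0.707, -0.022, 0.022, 0.707]
contact_force: [-0.2, 0.2, 0.3]
opening: 0.556
time: 1.45
eef_pos: [0.3356, -0.5178, 0.2617]
tcp_rot: [-0.699, -0.104, 0.104, 0.7]
contact_force: [0.6, 0.4, 0.4]
opening: 0.552
time: 1.87
eef_pos: [0.4286, -0.3579, 0.2622]
tcp_rot: [-0.699, -0.105, 0.105, 0.699]
contact_force: [0.9, -0.3, 0.9]
opening: 0.548
time: 2.28
eef_pos: [0.5211, -0.1988, 0.2623]
tcp_rot: [0.699, 0.105, -0.105, -0.699]
contact_force: [0.9, -0.7, 0.2]
opening: 0.554
time: 2.7
eef_pos: [0.5089, -0.0088, 0.2622]
tcp_rot: [-0.699, -0.105, 0.105, 0.699]
contact_force: [0.9, 0.2, 0.2]
opening: 0.554
time: 3.12
eef_pos: [0.4993, 0.1469, 0.2623]
tcp_rot: [-0.698, -0.107, 0.107, 0.7]
contact_force: [-0.1, -0.6, 0.4]
opening: 0.549
3.1167 [0.4993 0.1469 0.2623] [[ 0.954 -0.    -0.299]
 [ 0.299  0.003  0.954]
 [ 0.    -1.     0.003]] [ 0.09 -0.07  1.93  0.    1.28 -0.21]
[ 48.96776519   0.55406936 194.3248297 ]
dir in tool [-0.00587527 -0.00273123 -0.9998715 ]
```

```bash
python3 -m inch '[{"ax":0,"ay":0,"az":0,"x":9.8,"y":0,"z":38.9,"hand":-0.1},{"ax":0,"ay":0,"az":0,"x":9.8,"y":0,"z":38.9,"hand":-0.1},{"ax":0,"ay":0,"az":0,"x":9.8,"y":0,"z":38.9,"hand":-0.1},{"ax":0,"ay":0,"az":0,"x":9.8,"y":0,"z":38.9,"hand":-0.1},{"ax":0,"ay":0,"az":0,"x":9.8,"y":0,"z":38.8,"hand":-0.1}]'
python3 -m inch '[{"ax":0,"ay":0.006,"az":0,"x":0,"y":32,"z":0,"hand":-0.1},{"ax":0,"ay":0,"az":0,"x":0,"y":32,"z":0,"hand":-0.1},{"ax":0,"ay":0,"az":0,"x":0,"y":32,"z":0,"hand":-0.1},{"ax":0,"ay":0,"az":0,"x":0,"y":32,"z":0,"hand":-0.1},{"ax":0,"ay":0,"az":0,"x":0,"y":32,"z":0,"hand":-0.1}]'
python3 - <<'E'
from h import *
S,R=st();print(S["time"],S["eef_pos"].round(4),R.round(3))
a=cam("scene").img;b=cam("top").img
A=cv2.resize(a[60:200,300:440],(560,560));B=cv2.resize(b[180:240,170:290],(0,0),fx=4,fy=4)
cv2.imwrite("pics/pre.png",np.hstack([A,np.vstack([B,np.zeros((320,480,3),np.uint8)])[:560,:240]])[:,:,::-1])
E
```

```text
time: 3.53
eef_pos: [0.4903, 0.3431, 0.2622]
tcp_rot: [0.699, 0.105, -0.104, -0.699]
contact_force: [1.4, -0.4, 0.1]
opening: 0.548
time: 3.95
eef_pos: [0.4905, 0.3414, 0.1008]
tcp_rot: [0.7, 0.103, -0.103, -0.7]
contact_force: [0.2, -0.4, -1.1]
opening: 0.553
3.95 [0.4905 0.3414 0.1008] [[ 0.958  0.    -0.287]
 [ 0.287 -0.     0.958]
 [ 0.    -1.    -0.   ]]
```

View pics/pre.png

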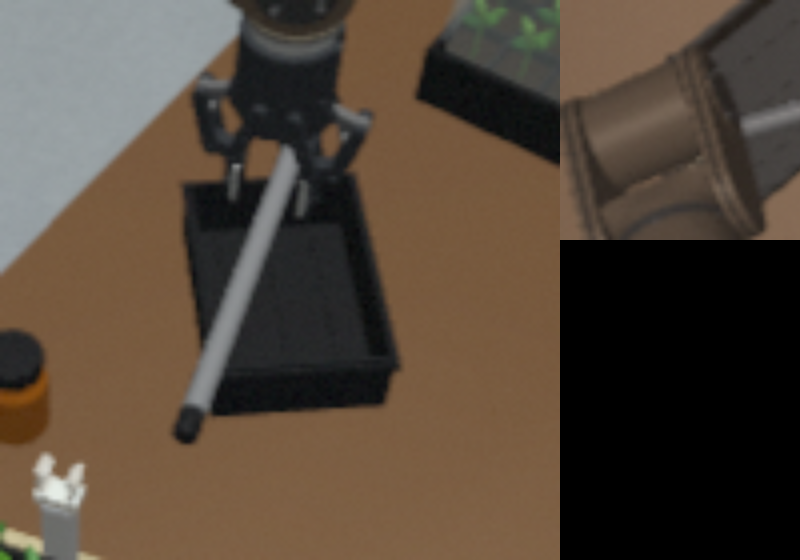

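```bash
python3 -m inch '[{"ax":0,"ay":0,"az":0,"x":0,"y":14,"z":0,"hand":-0.1},{"ax":0,"ay":0,"az":0,"x":0,"y":14,"z":0,"hand":-0.1},{"ax":0,"ay":0,"az":0,"x":0,"y":10,"z":0,"hand":-0.1},{"ax":0,"ay":0,"az":0,"x":0,"y":0,"z":0,"hand":0.2},{"ax":0,"ay":0,"az":0,"x":0,"y":0,"z":0,"hand":0.4}]' 30
python3 -m inch '[{"ax":0,"ay":0,"az":0,"x":0,"y":0,"z":0,"hand":0.6},{"ax":0,"ay":0,"az":0,"x":0,"y":0,"z":0,"hand":0.8},{"ax":0,"ay":0,"az":0,"x":0,"y":0,"z":0,"hand":1},{"ax":0,"ay":0,"az":0,"x":0,"y":0,"z":0,"hand":1},{"ax":0,"ay":0,"az":0,"x":0,"y":0,"z":0,"hand":1}]' 110
python3 -m inch '[{"ax":0,"ay":0,"az":0,"x":0,"y":0,"z":0,"hand":1},{"ax":0,"ay":0,"az":0,"x":0,"y":-5,"z":0,"hand":1},{"ax":0,"ay":0,"az":0,"x":0,"y":-10,"z":0,"hand":1},{"ax":0,"ay":0,"az":0,"x":0,"y":-20,"z":0,"hand":1},{"ax":0,"ay":0,"az":0,"x":0,"y":-20,"z":0,"hand":1}]'
python3 -m inch '[{"ax":0,"ay":0,"az":0,"x":0,"y":-25,"z":0,"hand":1},{"ax":0,"ay":0,"az":0,"x":0,"y":-25,"z":0,"hand":1},{"ax":0,"ay":0,"az":0,"x":0,"y":-25,"z":0,"hand":1},{"ax":0,"ay":0,"az":0,"x":0,"y":-25,"z":0,"hand":1},{"ax":0,"ay":0,"az":0,"x":0,"y":0,"z":0,"hand":1}]'
python3 - <<'E'
from h import *
S,R=st();print(S["time"],S["eef_pos"].round(4),R.round(3),S["wrist_torque"])
E
```

```text
time: 4.47
eef_pos: [0.4906, 0.3417, 0.0644]
tcp_rot: [0.7, 0.102, -0.103, -0.7]
contact_force: [0.5, -0.7, -0.9]
opening: 0.303
time: 4.88
eef_pos: [0.4913, 0.342, 0.0654]
tcp_rot: [-0.699, -0.103, 0.102, 0.7]
contact_force: [0.9, 0.3, 2.9]
opening: 0.194
time: 5.3
eef_pos: [0.4893, 0.3412, 0.1189]
tcp_rot: [0.7, 0.101, -0.104, -0.699]
contact_force: [-0.0, 0.8, -1.4]
opening: 0.193
time: 5.72
eef_pos: [0.493, 0.343, 0.2265]
tcp_rot: [-0.698, -0.106, 0.099, 0.701]
contact_force: [0.7, 0.4, -0.7]
opening: 0.197
5.7167 [0.493  0.343  0.2265] [[ 0.958  0.01  -0.287]
 [ 0.287  0.005  0.958]
 [ 0.011 -1.     0.002]] [ 0.00292593 -0.07320945 -0.02663021]
```

```bash
python3 -m inch '[{"ax":0,"ay":0,"az":0,"x":-5.8,"y":0,"z":-35.9,"hand":1},{"ax":0,"ay":0,"az":0,"x":-5.8,"y":0,"z":-35.9,"hand":1},{"ax":0,"ay":0,"az":0,"x":-5.8,"y":0,"z":-35.9,"hand":1},{"ax":0,"ay":0,"az":0,"x":-5.8,"y":0,"z":-35.9,"hand":1},{"ax":0,"ay":0,"az":0,"x":-5.8,"y":0,"z":-35.9,"hand":1}]'
python3 -m inch '[{"ax":0,"ay":0,"az":0,"x":-5.8,"y":0,"z":-35.9,"hand":1},{"ax":0,"ay":0,"az":0,"x":-5.8,"y":0,"z":-35.9,"hand":1},{"ax":0,"ay":0,"az":0,"x":-5.8,"y":0,"z":-35.9,"hand":1},{"ax":0,"ay":0,"az":0,"x":-5.8,"y":0,"z":-35.9,"hand":1},{"ax":0,"ay":0.035,"az":0,"x":0,"y":0,"z":0,"hand":1}]'
python3 -m inch '[{"ax":0.05,"ay":0,"az":0,"x":0,"y":0,"z":0,"hand":1},{"ax":0.05,"ay":0,"az":0,"x":0,"y":0,"z":0,"hand":1},{"ax":0,"ay":0,"az":0,"x":0,"y":0,"z":0,"hand":1},{"ax":0,"ay":0,"az":0,"x":0,"y":0,"z":0,"hand":1}]'
python3 - <<'E'
from h import *
S,R=st();print(S["time"],S["eef_pos"].round(4),R.round(3))
a=cam("scene","pics/s1.png").img;b=cam("top","pics/t1.png").img
A=cv2.resize(a[130:300,240:380],None,fx=3.5,fy=3.5,interpolation=2)[:595]
B=cv2.resize(b[150:250,290:390],None,fx=3,fy=3,interpolation=2)
cv2.imwrite("pics/c1.png",np.hstack([A,np.vstack([B,np.zeros((295,300,3),np.uint8)])])[:,:,::-1])
E
```

```text
time: 6.13
eef_pos: [0.5133, 0.1599, 0.2182]
tcp_rot: [-0.7, -0.102, 0.103, 0.7]
contact_force: [0.9, 0.8, -1.7]
opening: 0.194
time: 6.55
eef_pos: [0.5333, 0.0118, 0.2185]
tcp_rot: [0.703, 0.088, -0.089, -0.701]
contact_force: [-0.4, 0.8, -1.5]
opening: 0.191
time: 6.88
eef_pos: [0.5327, 0.0168, 0.2183]
tcp_rot: [-0.666, -0.085, 0.095, 0.735]
contact_force: [0.8, 1.0, -1.4]
opening: 0.192
6.8833 [0.5327 0.0168 0.2183] [[ 0.968 -0.027 -0.251]
 [ 0.252  0.096  0.963]
 [-0.002 -0.995  0.1  ]]
```

View pics/c1.png

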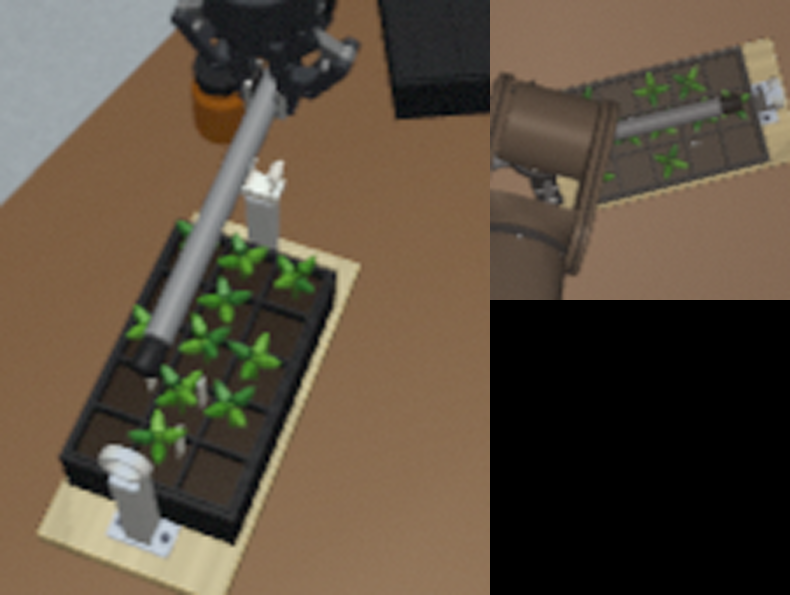

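```bash
python3 - <<'E'
import cv2,numpy as np
def p(f,cx,cy,w,h,k):
    i=cv2.imread(f)[cy-h//2:cy+h//2,cx-w//2:cx+w//2];i=cv2.resize(i,None,fx=k,fy=k,interpolation=cv2.INTER_CUBIC)
    for j in range(0,w,5): cv2.line(i,(j*k,0),(j*k,6 if j%10 else 14),(0,0,255),1)
    for j in range(0,h,5): cv2.line(i,(0,j*k),(6 if j%10 else 14,j*k),(0,0,255),1)
    return i
A=np.hstack([p("pics/scene0.png",276,264,40,30,10),p("pics/top0.png",384,182,40,30,10)])
B=np.hstack([p("pics/scene0.png",315,184,40,30,10),p("pics/top0.png",312,201,40,30,10)])
cv2.imwrite("pics/z.png",np.vstack([A,B]))
E
```

```text
(no output)
```

View pics/z.png

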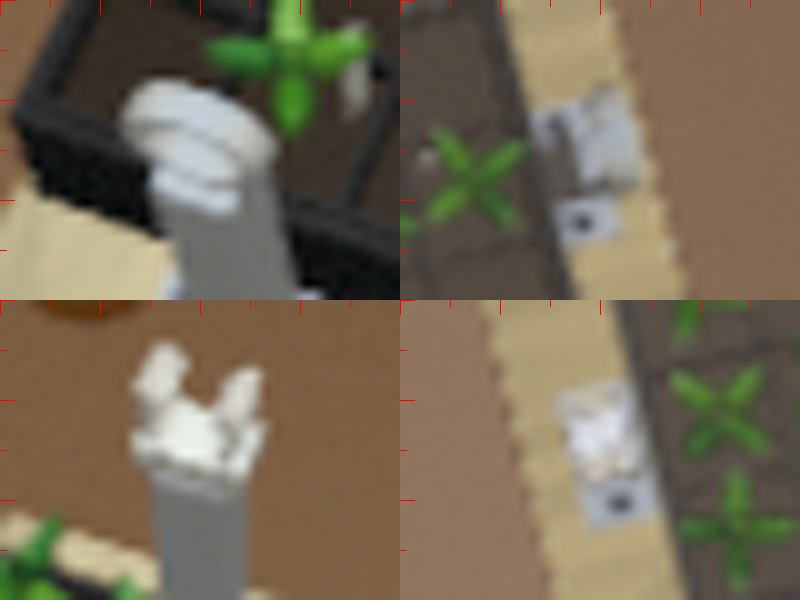

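```bash
cat >>h.py <<'E'
def line2d(img,roi,gmin=70,smax=22):
    x,y,w,h=roi;im=img[y:y+h,x:x+w].astype(int);m=((np.ptp(im,axis=2)<smax)&(im.min(2)>gmin)).astype(np.uint8)
    n,l,s,_=cv2.connectedComponentsWithStats(m);k=1+s[1:,4].argmax();v,u=np.where(l==k)
    P=np.c_[u+x,v+y].astype(np.float32);L=cv2.fitLine(P,2,0,.01,.01).ravel();q=(P-L[2:])@L[:2]
    return L[2:]+np.percentile(q,1)*L[:2],L[2:]+np.percentile(q,99)*L[:2],len(q),np.std((P-L[2:])@[-L[1],L[0]])
def ray(c,uv):
    return c.T[:3,3],c.T[:3,:3]@np.array([(uv[0]-c.cx)/c.f,(uv[1]-c.cy)/c.f,1])
def line3d(c1,s1,c2,s2):
    n=[np.cross(ray(c,s[0])[1],ray(c,s[1])[1]) for c,s in((c1,s1),(c2,s2))]
    d=np.cross(*n);d/=np.linalg.norm(d);d*=-np.sign(d[1])
    p=np.linalg.lstsq(np.array([*n,d]),[n[0]@c1.T[:3,3],n[1]@c2.T[:3,3],0],rcond=None)[0];return p,d
def onray(c,uv,p,d):
    o,r=ray(c,uv);A=np.c_[d,-r];t=np.linalg.lstsq(A,o-p,rcond=None)[0];return p+t[0]*d
E
python3 - <<'E'
from h import *
np.set_printoptions(precision=4,suppress=True)
s=cam("scene");t=cam("top")
s.img=cv2.imread("pics/s1.png")[:,:,::-1];t.img=cv2.imread("pics/t1.png")[:,:,::-1]
print("E",plane(s,(275.4,262.2),.15),plane(t,(384.85,180.35),.15))
print("K",plane(s,(314.85,175.85),.167),plane(t,(311.85,198.35),.16))
a=line2d(s.img,(275,155,50,75));b=line2d(t.img,(329,175,45,30));print(a,b)
p,d=line3d(s,a,t,b)
S,R=st();print("line at TCP y",p+d*(S["eef_pos"][1]-p[1])/d[1],S["eef_pos"],d,R[:,2])
# tips: end of black cap from c1
for c,uv in((s,(240+143/3.5-.5,130+370/3.5-.5)),(t,(290+742/3-163.3-.5,150+101/3-.5))):print("tip",uv,onray(c,uv,p,d))
g=line2d
print("grey ends",[onray(s,x,p,d) for x in a[:2]],[onray(t,x,p,d) for x in b[:2]])
E
```

```text
E [ 0.6064 -0.2446  0.15  ] [ 0.6069 -0.2473  0.15  ]
K [ 0.5425 -0.0017  0.167 ] [ 0.542  -0.0078  0.16  ]
(array([286.3859, 225.7782], dtype=float32), array([320.4256, 157.7133], dtype=float32), 884, np.float32(5.7493668)) (array([331.807 , 193.0976], dtype=float32), array([365.7145, 184.8396], dtype=float32), 212, np.float32(1.7004584))
line at TCP y [0.5347 0.0178 0.187 ] [0.533  0.0178 0.2191] [ 0.2542 -0.9666  0.0328] [-0.2528  0.9624  0.0994]
tip (280.35714285714283, 235.21428571428572) [ 0.5913 -0.1974  0.1943]
tip (373.53333333333336, 183.16666666666666) [ 0.5935 -0.2056  0.1946]
grey ends [array([ 0.5841, -0.1701,  0.1934]), array([0.5281, 0.043 , 0.1861])] [array([ 0.5584, -0.0725,  0.1901]), array([ 0.587 , -0.1809,  0.1937])]
```

```bash
python3 - <<'E'
from h import *
np.set_printoptions(precision=4,suppress=True)
s=cam("scene");t=cam("top")
s.img=cv2.imread("pics/s1.png")[:,:,::-1];t.img=cv2.imread("pics/t1.png")[:,:,::-1]
a=line2d(s.img,(280,178,26,50));b=line2d(t.img,(331,175,45,30));print(a,b)
p,d=line3d(s,a,t,b)
S,R=st();print("line at TCP y",p+d*(S["eef_pos"][1]-p[1])/d[1],S["eef_pos"],d,R[:,2])
for c,uv in((s,(280.36,235.2)),(t,(373.5,183.2))):print("tip",onray(c,uv,p,d))
E
```

```text
(array([285.1128, 225.8987], dtype=float32), array([305.1507, 179.5363], dtype=float32), 410, np.float32(2.3686495)) (array([331.807 , 193.0976], dtype=float32), array([365.7145, 184.8396], dtype=float32), 212, np.float32(1.7004584))
line at TCP y [0.5321 0.0178 0.2271] [0.5331 0.0178 0.2193] [ 0.2623 -0.9562 -0.1297] [-0.2529  0.9624  0.0995]
tip [ 0.5914 -0.1986  0.1978]
tip [ 0.5932 -0.2053  0.1969]
```

```bash
python3 -m inch '[{"ax":0,"ay":0,"az":0,"x":1,"y":15,"z":-10,"hand":1},{"ax":0,"ay":0,"az":0,"x":1,"y":15,"z":-10,"hand":1},{"ax":0,"ay":0,"az":0,"x":1,"y":15,"z":-10,"hand":1},{"ax":0,"ay":0,"az":0,"x":0,"y":0,"z":0,"hand":1},{"ax":0,"ay":0,"az":0,"x":0,"y":0,"z":0,"hand":1}]'
python3 - <<'E'
from h import *
np.set_printoptions(precision=4,suppress=True)
S,R=st();print(S["time"],S["eef_pos"],R[:,2],S["contact_force"])
s=cam("scene","pics/s2.png");t=cam("top","pics/t2.png")
def p(i,cx,cy,w,h,k):
    i=cv2.resize(i[cy-h//2:cy+h//2,cx-w//2:cx+w//2,::-1],None,fx=k,fy=k,interpolation=cv2.INTER_CUBIC)
    for j in range(0,w,5): cv2.line(i,(j*k,0),(j*k,6 if j%10 else 14),(0,0,255),1)
    for j in range(0,h,5): cv2.line(i,(0,j*k),(6 if j%10 else 14,j*k),(0,0,255),1)
    return i
cv2.imwrite("pics/z2.png",np.hstack([p(s.img,280,252,40,50,10),p(t.img,374,182,40,50,10)]))
a=line2d(s.img,(275,190,30,50));b=line2d(t.img,(335,175,45,30));print(a,b)
P,d=line3d(s,a,t,b);print(P+d*(S["eef_pos"][1]-P[1])/d[1],d)
E
```

```text
time: 7.6
eef_pos: [0.5457, -0.007, 0.1741]
tcp_rot: [-0.666, -0.089, 0.092, 0.735]
contact_force: [4.7, -0.8, 2.7]
opening: 0.199
7.6 [ 0.5457 -0.007   0.1741] [-0.2522  0.9629  0.0963] [ 4.7383 -0.8474  2.7129]
(array([285.8924, 239.4838], dtype=float32), array([305.6385, 195.4955], dtype=float32), 377, np.float32(2.5693676)) (array([339.998 , 190.0119], dtype=float32), array([372.517 , 182.0158], dtype=float32), 199, np.float32(1.6805419))
[ 0.5454 -0.007   0.1759] [ 0.2619 -0.9632 -0.0603]
```

View pics/z2.png

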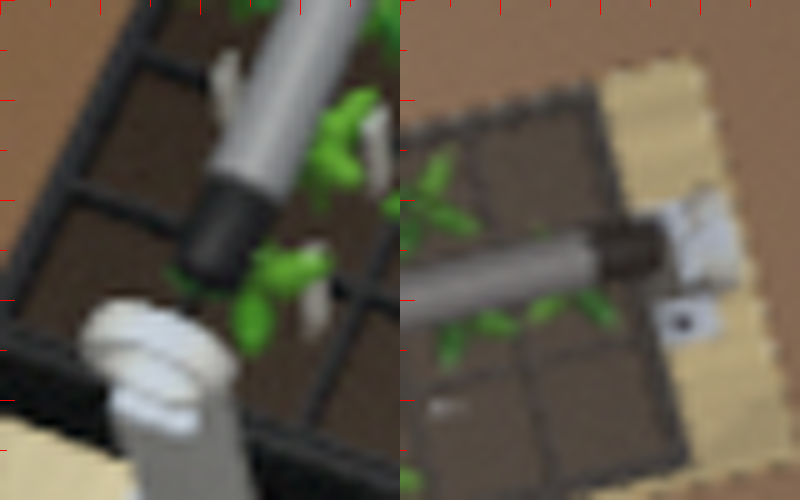

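```bash
python3 -m inch '[{"ax":0,"ay":0,"az":0,"x":0,"y":-14,"z":0,"hand":1},{"ax":0,"ay":0,"az":0,"x":0,"y":-14,"z":0,"hand":1},{"ax":0.045,"ay":0,"az":0,"x":0,"y":0,"z":0,"hand":1},{"ax":0.045,"ay":0,"az":0,"x":0,"y":0,"z":0,"hand":1},{"ax":0,"ay":0,"az":0,"x":0,"y":0,"z":0,"hand":1}]' 120
python3 - <<'E'
from h import *
np.set_printoptions(precision=4,suppress=True)
S,R=st();print(S["time"],S["eef_pos"],R,S["contact_force"])
s=cam("scene","pics/s3.png");t=cam("top","pics/t3.png")
a=line2d(s.img,(275,185,32,55));b=line2d(t.img,(335,175,45,30));print(a,b)
P,d=line3d(s,a,t,b);print(P+d*(S["eef_pos"][1]-P[1])/d[1],d)
# dark cap: end of axis by dark mask along line
for c,(u,v,n,_) in((s,a),(t,b)):
    e=u if c is s else v; w=(e-(v if c is s else u));w=w/np.linalg.norm(w)
    pr=[(k,int(cv2.remap(c.img,np.float32([[e[0]+k*w[0]]]),np.float32([[e[1]+k*w[1]]]),1).mean())) for k in np.arange(-2,22,1.)]
    print(e,w,pr)
E
```

```text
time: 8.12
eef_pos: [0.5425, -0.0096, 0.1987]
tcp_rot: [-0.631, -0.08, 0.099, 0.765]
contact_force: [-0.3, 0.1, -2.1]
opening: 0.195
8.1167 [ 0.5425 -0.0096  0.1987] [[ 0.9675 -0.0505 -0.248 ]
 [ 0.253   0.1834  0.9499]
 [-0.0025 -0.9817  0.1902]] [-0.3164  0.0774 -2.0979]
(array([283.9832, 239.0966], dtype=float32), array([306.1017, 186.3982], dtype=float32), 461, np.float32(2.362069)) (array([349.5773, 188.9646], dtype=float32), array([372.905, 183.008], dtype=float32), 139, np.float32(1.6268907))
[ 0.5397 -0.0096  0.1898] [ 0.2724 -0.9552 -0.116 ]
[283.9832 239.0966] [-0.387   0.9221] [(np.float64(-2.0), 162), (np.float64(-1.0), 162), (np.float64(0.0), 162), (np.float64(1.0), 161), (np.float64(2.0), 162), (np.float64(3.0), 162), (np.float64(4.0), 122), (np.float64(5.0), 66), (np.float64(6.0), 48), (np.float64(7.0), 49), (np.float64(8.0), 51), (np.float64(9.0), 53), (np.float64(10.0), 56), (np.float64(11.0), 56), (np.float64(12.0), 58), (np.float64(13.0), 56), (np.float64(14.0), 41), (np.float64(15.0), 28), (np.float64(16.0), 53), (np.float64(17.0), 54), (np.float64(18.0), 51), (np.float64(19.0), 48), (np.float64(20.0), 111), (np.float64(21.0), 191)]
[372.905 183.008] [ 0.9689 -0.2474] [(np.float64(-2.0), 112), (np.float64(-1.0), 113), (np.float64(0.0), 99), (np.float64(1.0), 63), (np.float64(2.0), 48), (np.float64(3.0), 46), (np.float64(4.0), 45), (np.float64(5.0), 45), (np.float64(6.0), 44), (np.float64(7.0), 61), (np.float64(8.0), 105), (np.float64(9.0), 143), (np.float64(10.0), 156), (np.float64(11.0), 161), (np.float64(12.0), 170), (np.float64(13.0), 173), (np.float64(14.0), 169), (np.float64(15.0), 145), (np.float64(16.0), 116), (np.float64(17.0), 106), (np.float64(18.0), 105), (np.float64(19.0), 105), (np.float64(20.0), 106), (np.float64(21.0), 106)]
```

```bash
cat >>h.py <<'E'
def tri(s,a,t,b):
    o1,r1=ray(s,a);o2,r2=ray(t,b);x=np.linalg.lstsq(np.c_[r1,-r2],o2-o1,rcond=None)[0];p,q=o1+x[0]*r1,o2+x[1]*r2;return (p+q)/2,p-q
E
python3 - <<'E'
from h import *
np.set_printoptions(precision=4,suppress=True)
s=cam("scene");t=cam("top")
print("tip",tri(s,(278.4,252.5),t,(379.8,181.3)),"E",tri(s,(275.4,262.2),t,(384.85,180.35)))
S,R=st();T=S["eef_pos"];print(T,"tip by tool",T-.229*R[:,2]-.008*R[:,1])
for z in(.14,.15,.16):print(z,plane(s,(278.4,252.5),z),plane(t,(379.8,181.3),z))
E
```

```text
tip (array([ 0.6024, -0.2277,  0.1691]), array([ 0.0016,  0.0018, -0.    ])) E (array([ 0.6071, -0.2462,  0.1538]), array([ 0.0011,  0.0013, -0.    ]))
[ 0.5426 -0.0089  0.1988] tip by tool [ 0.6    -0.2279  0.1634]
0.14 [ 0.593  -0.2185  0.14  ] [ 0.6044 -0.2318  0.14  ]
0.15 [ 0.5965 -0.2214  0.15  ] [ 0.6034 -0.2307  0.15  ]
0.16 [ 0.6    -0.2242  0.16  ] [ 0.6025 -0.2296  0.16  ]
```

```bash
python3 -m inch '[{"ax":0,"ay":0,"az":0,"x":0,"y":5.7,"z":-1.1,"hand":1},{"ax":0,"ay":0,"az":0,"x":0,"y":5.7,"z":-1.1,"hand":1},{"ax":0,"ay":0,"az":0,"x":0,"y":0,"z":-4,"hand":1},{"ax":0,"ay":0,"az":0,"x":0,"y":0,"z":-4,"hand":1},{"ax":0,"ay":0,"az":0,"x":0,"y":0,"z":-2,"hand":1}]'
python3 -m inch '[{"ax":0,"ay":0,"az":0,"x":0,"y":0,"z":-2,"hand":1},{"ax":0,"ay":0,"az":0,"x":0,"y":0,"z":-2,"hand":1},{"ax":0,"ay":0,"az":0,"x":0,"y":0,"z":-2,"hand":1},{"ax":0,"ay":0,"az":0,"x":0,"y":0,"z":0,"hand":1}]'
python3 -m inch '[{"ax":0,"ay":0,"az":0,"x":0,"y":0,"z":-2,"hand":1},{"ax":0,"ay":0,"az":0,"x":0,"y":0,"z":-2,"hand":1},{"ax":0,"ay":0,"az":0,"x":0,"y":0,"z":0,"hand":1},{"ax":0,"ay":0,"az":0,"x":0,"y":0,"z":0,"hand":1}]'
python3 - <<'E'
from h import *
np.set_printoptions(precision=4,suppress=True)
S,R=st();T=S["eef_pos"];print(S["time"],T,"tip by tool",T-.229*R[:,2]-.008*R[:,1],S["contact_force"],S["wrist_torque"])
s=cam("scene","pics/s4.png");t=cam("top","pics/t4.png")
def p(i,cx,cy,w,h,k):
    return cv2.resize(i[cy-h//2:cy+h//2,cx-w//2:cx+w//2,::-1],None,fx=k,fy=k,interpolation=cv2.INTER_CUBIC)
cv2.imwrite("pics/z4.png",np.hstack([p(s.img,290,228,66,100,6),p(t.img,374,182,40,60,10)]))
E
```

```text
time: 8.73
eef_pos: [0.5458, -0.0193, 0.1855]
tcp_rot: [-0.632, -0.081, 0.099, 0.765]
contact_force: [-0.2, -0.4, -1.0]
opening: 0.193
time: 9.07
eef_pos: [0.5474, -0.0249, 0.1849]
tcp_rot: [-0.632, -0.081, 0.098, 0.765]
contact_force: [-0.3, -0.5, -1.1]
opening: 0.194
time: 9.4
eef_pos: [0.5482, -0.0283, 0.184]
tcp_rot: [-0.632, -0.081, 0.098, 0.765]
contact_force: [1.0, 0.4, -2.2]
opening: 0.197
9.4 [ 0.5482 -0.0283  0.184 ] tip by tool [ 0.6055 -0.2474  0.1486] [ 1.0212  0.3504 -2.1949] [-0.1488 -0.0892  0.036 ]
```

View pics/z4.png

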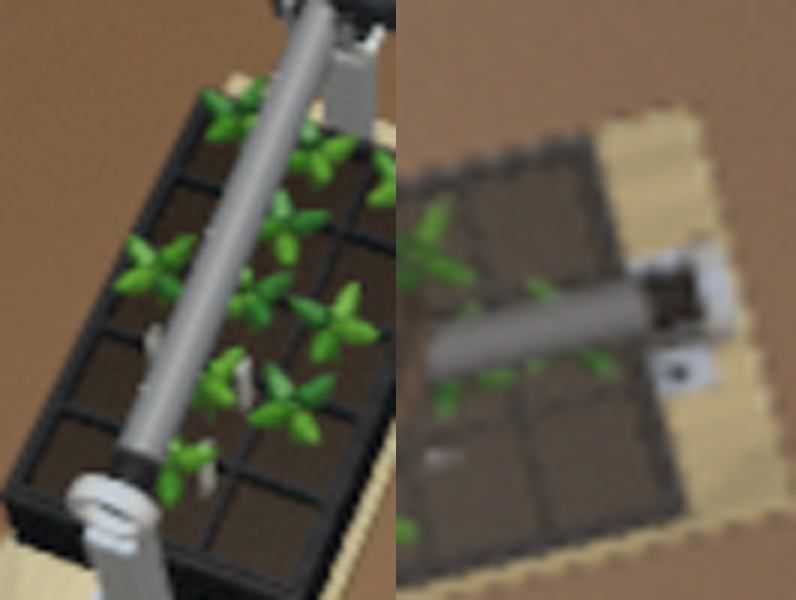

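```bash
python3 -m inch '[{"ax":0,"ay":0,"az":0,"x":0,"y":0,"z":-3,"hand":1},{"ax":0,"ay":0,"az":0,"x":0,"y":0,"z":-3,"hand":1},{"ax":0,"ay":0,"az":0,"x":0,"y":0,"z":-3,"hand":1},{"ax":0,"ay":0,"az":0,"x":0,"y":0,"z":0,"hand":1}]'
python3 -m inch '[{"ax":0,"ay":0,"az":0,"x":0,"y":0,"z":-3,"hand":1},{"ax":0,"ay":0,"az":0,"x":0,"y":0,"z":-3,"hand":1},{"ax":0,"ay":0,"az":0,"x":0,"y":0,"z":-3,"hand":1},{"ax":0,"ay":0,"az":0,"x":0,"y":0,"z":0,"hand":1},{"ax":0,"ay":0,"az":0,"x":0,"y":0,"z":0,"hand":1}]'
python3 - <<'E'
from h import *
np.set_printoptions(precision=4,suppress=True)
S,R=st();T=S["eef_pos"];print(S["time"],T,"tip by tool",T-.229*R[:,2]-.008*R[:,1],S["contact_force"],S["wrist_torque"])
s=cam("scene","pics/s5.png");t=cam("top","pics/t5.png")
a=line2d(s.img,(285,165,32,55));b=line2d(t.img,(340,175,45,30));print(a,b);P,d=line3d(s,a,t,b);print(d)
def dist(c,e,sg):
    pass
E
```

```text
time: 9.83
eef_pos: [0.5507, -0.0375, 0.1823]
tcp_rot: [-0.632, -0.081, 0.098, 0.765]
contact_force: [-0.3, -0.3, -0.7]
opening: 0.19
time: 10.25
eef_pos: [0.5529, -0.0458, 0.1807]
tcp_rot: [-0.632, -0.081, 0.098, 0.765]
contact_force: [0.1, -0.5, -0.6]
opening: 0.193
10.25 [ 0.5529 -0.0458  0.1807] tip by tool [ 0.6101 -0.2648  0.1454] [ 0.0879 -0.4638 -0.633 ] [-0.3381 -0.0925 -0.0135]
(array([292.8768, 219.1635], dtype=float32), array([310.5948, 186.4628], dtype=float32), 369, np.float32(3.8288317)) (array([362.8665, 184.8458], dtype=float32), array([384.4845, 182.7144], dtype=float32), 181, np.float32(3.2441466))
[ 0.1335 -0.96   -0.2462]
```

```bash
python3 -m inch '[{"ax":0,"ay":-0.006,"az":0,"x":0,"y":0,"z":-4,"hand":1},{"ax":0,"ay":0,"az":0,"x":0,"y":0,"z":-5,"hand":1},{"ax":0,"ay":0,"az":0,"x":0,"y":0,"z":-5,"hand":1},{"ax":0,"ay":0,"az":0,"x":0,"y":0,"z":0,"hand":1}]'
python3 -m inch '[{"ax":-0.02,"ay":0,"az":0,"x":0,"y":4,"z":0,"hand":1},{"ax":-0.02,"ay":0,"az":0,"x":0,"y":4,"z":0,"hand":1},{"ax":-0.02,"ay":0,"az":0,"x":0,"y":4,"z":0,"hand":1},{"ax":-0.02,"ay":0,"az":0,"x":0,"y":4,"z":0,"hand":1},{"ax":0,"ay":0,"az":0,"x":0,"y":0,"z":0,"hand":1}]'
python3 -m inch '[{"ax":-0.01,"ay":0,"az":0,"x":0,"y":2,"z":0,"hand":1},{"ax":-0.01,"ay":0,"az":0,"x":0,"y":2,"z":0,"hand":1},{"ax":-0.01,"ay":0,"az":0,"x":0,"y":2,"z":0,"hand":1},{"ax":0,"ay":0,"az":0,"x":0,"y":0,"z":0,"hand":1},{"ax":0,"ay":0,"az":0,"x":0,"y":0,"z":0,"hand":1}]'
python3 - <<'E'
from h import *
np.set_printoptions(precision=4,suppress=True)
S,R=st();T=S["eef_pos"];G=T-.008*R[:,1];d=-R[:,2];E=np.array([.6068,-.246,.15]);K=np.array([.5425,-.005,.15])
print(S["time"],T,R,S["contact_force"],S["wrist_torque"])
print("tip past E mm",1e3*((G+.229*d-E)@d),"at E",(G+d*(E-G)[1]/d[1]-E)*1e3,"at K",(G+d*(K-G)[1]/d[1]-K)*1e3)
s=cam("scene","pics/s6.png");t=cam("top","pics/t6.png")
def p(i,cx,cy,w,h,k):
    return cv2.resize(i[cy-h//2:cy+h//2,cx-w//2:cx+w//2,::-1],None,fx=k,fy=k,interpolation=cv2.INTER_CUBIC)
cv2.imwrite("pics/z6.png",np.hstack([p(s.img,295,220,66,116,5)[:580],p(t.img,374,182,46,58,10)]))
E
```

```text
time: 10.68
eef_pos: [0.5565, -0.0597, 0.1777]
tcp_rot: [-0.632, -0.083, 0.1, 0.764]
contact_force: [-0.2, -0.4, -1.0]
opening: 0.193
time: 11.1
eef_pos: [0.5548, -0.0552, 0.161]
tcp_rot: [-0.662, -0.088, 0.098, 0.738]
contact_force: [-0.2, -0.1, -0.2]
opening: 0.191
time: 11.52
eef_pos: [0.555, -0.0557, 0.1576]
tcp_rot: [-0.673, -0.089, 0.097, 0.728]
contact_force: [-6.1, -1.6, 5.9]
opening: 0.192
11.5167 [ 0.555  -0.0557  0.1576] [[ 0.9656 -0.0215 -0.2592]
 [ 0.26    0.0766  0.9626]
 [-0.0008 -0.9968  0.0796]] [-6.1062 -1.5693  5.8826] [-0.1706  0.8026  0.0946]
tip past E mm 31.81946792161275 at E [-0.576   0.     -0.0752] at K [-1.164   0.     19.8433]
```

View pics/z6.png

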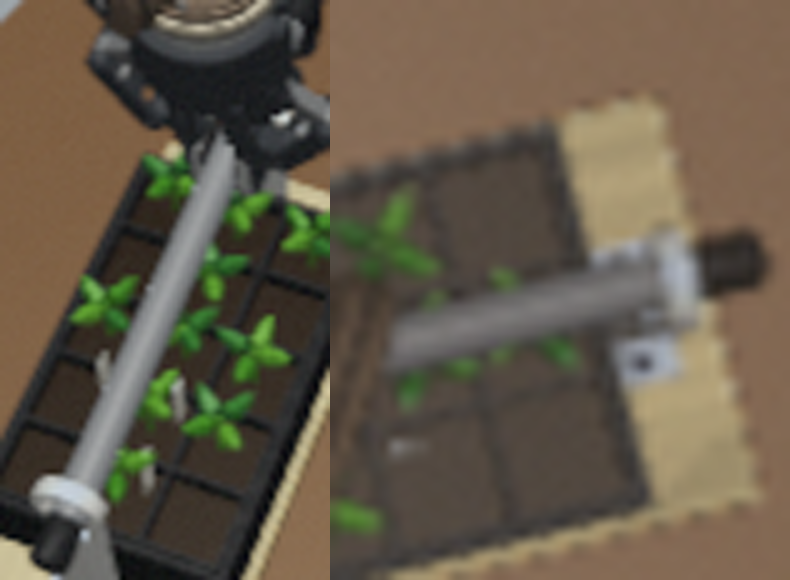

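```bash
python3 - <<'E'
from h import *
np.set_printoptions(precision=4,suppress=True)
S,R=st();T=S["eef_pos"];G=T-.008*R[:,1]
s=cam("scene");t=cam("top");K=np.array([.5425,-.005,.15])
for ro in((284,190,24,50),(286,196,22,40)):
  for rt in((359,176,21,18),(362,176,17,18)):
    a=line2d(s.img,ro);b=line2d(t.img,rt,60);P,d=line3d(s,a,t,b)
    print(a[2:],b[2:],d,"atG",(P+d*(G-P)[1]/d[1]-G)*1e3,"atK",(P+d*(K-P)[1]/d[1]-K)*1e3)
# expected vs seen in scene: horizontal pixel offset of tool-model line against seen line
d=-R[:,2]
for k in(.05,.1,.15):
    uv=proj(s,G+k*d);w=a[1]-a[0];w/=np.linalg.norm(w);print("scene perp px",k,np.cross(w,uv-a[0]),end=' ')
    uv=proj(t,G+k*d);w=b[1]-b[0];w/=np.linalg.norm(w);print("top perp px",np.cross(w,uv-b[0]))
E
```

```text
(418, np.float32(2.420742)) (240, np.float32(4.656175)) [ 0.0113 -0.6395 -0.7687] atG [ 37.1149   0.     148.6419] atK [ 48.8936  -0.     225.9515]
(418, np.float32(2.420742)) (201, np.float32(4.4785366)) [-0.1621 -0.2474 -0.9553] atG [133.0588   0.     527.7972] atK [179.3751  -0.     741.5942]
(343, np.float32(2.3035858)) (240, np.float32(4.656175)) [ 0.0041 -0.6776 -0.7355] atG [ 38.2791  -0.     136.896 ] atK [ 50.6513  -0.     208.2159]
(343, np.float32(2.3035858)) (201, np.float32(4.4785366)) [-0.1761 -0.2558 -0.9505] atG [136.9877   0.     510.6445] atK [185.0154  -0.     716.9698]
scene perp px 0.05 -0.8216205320683159 top perp px 27.803909883406785
scene perp px 0.1 -0.8694042659665695 top perp px 13.500462548977037
scene perp px 0.15 -0.9193075684630241 top perp px -0.7331184966550408<stdin>:12: DeprecationWarning: Arrays of 2-dimensional vectors are deprecated. Use arrays of 3-dimensional vectors instead. (deprecated in NumPy 2.0)
<stdin>:13: DeprecationWarning: Arrays of 2-dimensional vectors are deprecated. Use arrays of 3-dimensional vectors instead. (deprecated in NumPy 2.0)
```

```bash
python3 - <<'E'
from h import *
np.set_printoptions(precision=4,suppress=True)
S,R=st();T=S["eef_pos"];G=T-.008*R[:,1];d=-R[:,2];lat=R[:,0]
print(S["contact_force"])
s=cam("scene");t=cam("top")
for nm,c,L in(("s",s,line2d(s.img,(284,190,24,50))),("t",t,line2d(t.img,(357,176,24,20),88))):
    print(nm,L)
    for q in L[:2]:
        o,r=ray(c,q);A=np.c_[r,-d,-lat];x=np.linalg.solve(A,G-o);print("along",x[1],"lateral mm",x[2]*1e3)
# lateral coordinates of clip/eyelet pixels in the same frame
for nm,c,uv,z in(("Es",s,(275.4,262.2),.15),("Et",t,(384.85,180.35),.15),("Ks",s,(314.85,175.85),.167),("Kt",t,(311.85,198.35),.16)):
    p=plane(c,uv,z);print(nm,"lateral mm",(p-G)@lat*1e3,"along",(p-G)@d*1e3)
E
```

```text
[-5.1525 -0.0972  6.0039]
s (array([287.0159, 238.9766], dtype=float32), array([306.6362, 191.332 ], dtype=float32), 418, np.float32(2.403305))
along 0.13273785690081116 lateral mm 3.316638826514088
along -0.004428259786608731 lateral mm -0.4722558640393911
t (array([356.9131, 187.5294], dtype=float32), array([380.6196, 180.1918], dtype=float32), 120, np.float32(1.459648))
along 0.10230988072801915 lateral mm -1.0371568350541447
along 0.1849428162018697 lateral mm 4.1036247507892005
Es lateral mm 0.4819227935950482 along 195.68952246607864
Et lateral mm 0.2903408597011231 along 198.4802993891223
Ks lateral mm 1.922427073435495 along -55.972642740042225
Kt lateral mm -0.14441579179388972 along -49.70118959003879
```

```bash
python3 -m inch '[{"ax":0,"ay":0,"az":0,"x":-1,"y":0,"z":0,"hand":1},{"ax":0,"ay":0,"az":0,"x":-1,"y":0,"z":0,"hand":1},{"ax":0,"ay":0,"az":0,"x":0,"y":0,"z":0,"hand":1},{"ax":0,"ay":0,"az":0,"x":0,"y":0,"z":0,"hand":1}]'
python3 -c "
from h import *
S,R=st();print(S['contact_force'].round(2),S['wrist_torque'].round(3),S['eef_pos'].round(4))"
python3 -m inch '[{"ax":0,"ay":0,"az":0,"x":-1,"y":0,"z":0,"hand":1},{"ax":0,"ay":0,"az":0,"x":-1,"y":0,"z":0,"hand":1},{"ax":0,"ay":0,"az":0,"x":0,"y":0,"z":0,"hand":1},{"ax":0,"ay":0,"az":0,"x":0,"y":0,"z":0,"hand":1}]'
python3 -c "
from h import *
S,R=st();print(S['contact_force'].round(2),S['wrist_torque'].round(3),S['eef_pos'].round(4))"
```

```text
time: 12.15
eef_pos: [0.5544, -0.056, 0.1577]
tcp_rot: [-0.673, -0.09, 0.095, 0.728]
contact_force: [-1.6, 0.7, 5.9]
opening: 0.19
[-1.59  0.65  5.91] [0.158 0.192 0.091] [ 0.5544 -0.056   0.1577]
time: 12.48
eef_pos: [0.5535, -0.0563, 0.1578]
tcp_rot: [-0.672, -0.091, 0.093, 0.729]
contact_force: [3.0, 2.7, 5.6]
opening: 0.195
[2.97 2.71 5.57] [ 0.458 -0.549 -0.117] [ 0.5535 -0.0563  0.1578]
```

```bash
python3 -m inch '[{"ax":0,"ay":0,"az":0,"x":1.3,"y":0,"z":0,"hand":1},{"ax":-0.01,"ay":0,"az":0,"x":0,"y":2,"z":0,"hand":1},{"ax":-0.01,"ay":0,"az":0,"x":0,"y":2,"z":0,"hand":1},{"ax":0,"ay":0,"az":0,"x":0,"y":0,"z":0,"hand":1},{"ax":0,"ay":0,"az":0,"x":0,"y":0,"z":0,"hand":1}]'
python3 -c "
from h import *
S,R=st();print(S['contact_force'].round(2),S['wrist_torque'].round(3),S['eef_pos'].round(4),R[:,2])"
python3 -m inch '[{"ax":-0.01,"ay":0,"az":0,"x":0,"y":2,"z":0,"hand":1},{"ax":-0.01,"ay":0,"az":0,"x":0,"y":2,"z":0,"hand":1},{"ax":0,"ay":0,"az":0,"x":0,"y":0,"z":0,"hand":1},{"ax":0,"ay":0,"az":0,"x":0,"y":0,"z":0,"hand":1}]'
python3 -c "
from h import *
S,R=st();print(S['contact_force'].round(2),S['wrist_torque'].round(3),S['eef_pos'].round(4),R[:,2])"
```

```text
time: 12.9
eef_pos: [0.5546, -0.0567, 0.1555]
tcp_rot: [-0.681, -0.092, 0.093, 0.721]
contact_force: [-1.8, 0.2, 12.2]
opening: 0.189
[-1.8   0.21 12.23] [0.221 0.219 0.022] [ 0.5546 -0.0567  0.1555] [-0.25892904  0.96421865  0.05690466]
time: 13.23
eef_pos: [0.5533, -0.0561, 0.148]
tcp_rot: [-0.687, -0.091, 0.093, 0.715]
contact_force: [4.5, 0.5, -3.3]
opening: 0.193
[ 4.53  0.52 -3.33] [-0.204 -0.693 -0.192] [ 0.5533 -0.0561  0.148 ] [-0.2581517   0.96533661  0.03850889]
```

```bash
python3 -m inch '[{"ax":-0.01,"ay":0,"az":0,"x":1,"y":2,"z":0,"hand":1},{"ax":-0.01,"ay":0,"az":0,"x":0.5,"y":2,"z":0,"hand":1},{"ax":-0.01,"ay":0,"az":0,"x":0,"y":1.5,"z":0,"hand":1},{"ax":0,"ay":0,"az":0,"x":0,"y":0,"z":0,"hand":1},{"ax":0,"ay":0,"az":0,"x":0,"y":0,"z":0,"hand":1}]'
python3 -c "
from h import *
S,R=st();print(S['contact_force'].round(2),S['wrist_torque'].round(3),S['eef_pos'].round(4),R[:,2])
G=S['eef_pos']-.008*R[:,1];d=-R[:,2];print(G, G-d*.052,G+d*.197)"
```

```text
time: 13.65
eef_pos: [0.5536, -0.0557, 0.1447]
tcp_rot: [-0.698, -0.091, 0.094, 0.704]
contact_force: [-5.6, -0.9, 12.7]
opening: 0.191
[-5.55 -0.93 12.71] [-0.076  0.887  0.008] [ 0.5536 -0.0557  0.1447] [-0.25981885  0.96561332  0.00922339]
[ 0.55363642 -0.0557808   0.15269518] [ 0.54012584 -0.00556891  0.1531748 ] [ 0.60482073 -0.24600663  0.15087817]
```

```bash
python3 -m inch '[{"ax":-0.006,"ay":0,"az":0,"x":-0.8,"y":0.8,"z":0,"hand":1},{"ax":0,"ay":0,"az":0,"x":0,"y":0,"z":0,"hand":1},{"ax":0,"ay":0,"az":0,"x":0,"y":0,"z":0,"hand":1}]'
python3 - <<'E'
from h import *
S,R=st();print(S['contact_force'].round(2),S['wrist_torque'].round(3),S['eef_pos'].round(4),R.round(4))
s=cam("scene","pics/s7.png");t=cam("top","pics/t7.png")
def p(i,x,y,w,h,k): return cv2.resize(i[y:y+h,x:x+w,::-1],None,fx=k,fy=k,interpolation=2)
A=p(s.img,262,130,72,150,4);B=np.vstack([p(s.img,296,150,50,30,10),p(t.img,366,165,50,30,10)])
cv2.imwrite("pics/z7.png",np.hstack([A,B]))
E
```

```text
time: 13.9
eef_pos: [0.5536, -0.0558, 0.1447]
tcp_rot: [-0.7, -0.092, 0.093, 0.702]
contact_force: [-4.1, 0.0, 13.8]
opening: 0.192
[-4.06  0.02 13.79] [ 0.081  0.873 -0.048] [ 0.5536 -0.0558  0.1447] [[ 9.657e-01 -7.000e-04 -2.595e-01]
 [ 2.595e-01  2.900e-03  9.657e-01]
 [ 1.000e-04 -1.000e+00  3.000e-03]]
```

View pics/z7.png

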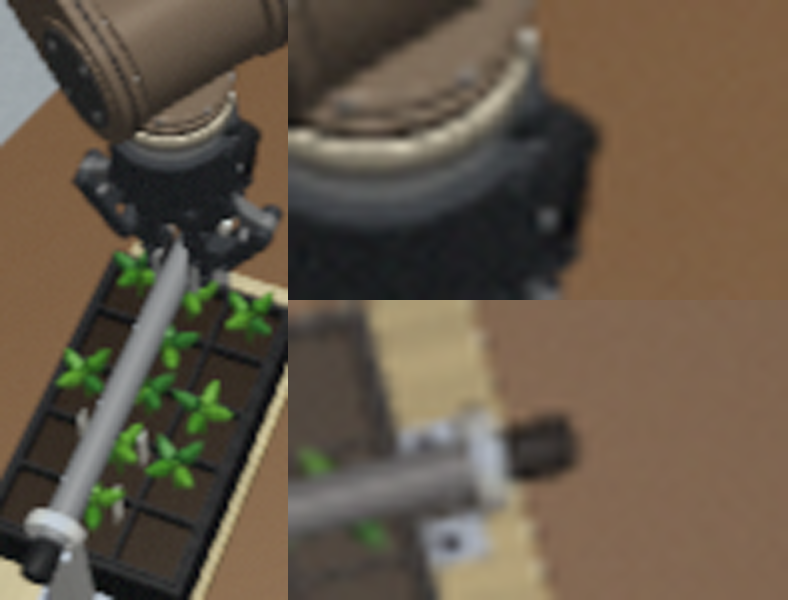

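```bash
python3 -m inch '[{"ax":-0.003,"ay":0,"az":0,"x":-1,"y":0.5,"z":0,"hand":1},{"ax":0,"ay":0,"az":0,"x":0,"y":0,"z":0,"hand":1},{"ax":0,"ay":0,"az":0,"x":0,"y":0,"z":0,"hand":1},{"ax":0,"ay":0,"az":0,"x":0,"y":0,"z":0,"hand":1}]'
python3 - <<'E'
from h import *
S,R=st();print(S['contact_force'].round(2),S['wrist_torque'].round(3),S['eef_pos'].round(4),R[2].round(4))
s=cam("scene","pics/s8.png");t=cam("top","pics/t8.png")
for n,pt in(("elbow",(.527,.045,.15)),("tail",(.527,.045,.106)),("K",(.5415,-.006,.16))): print(n,proj(s,pt),proj(t,pt))
def p(i,x,y,w,h,k): return cv2.resize(i[y:y+h,x:x+w,::-1],None,fx=k,fy=k,interpolation=2)
cv2.imwrite("pics/z8.png",np.hstack([p(s.img,265,120,100,140,4),p(t.img,265,150,100,140,4)]))
E
```

```text
time: 14.33
eef_pos: [0.5535, -0.0558, 0.1446]
tcp_rot: [-0.701, -0.093, 0.091, 0.701]
contact_force: [-2.7, 1.7, 13.5]
opening: 0.197
[-2.68  1.67 13.5 ] [ 0.3    0.438 -0.034] [ 0.5535 -0.0558  0.1446] [ 2.8e-03 -1.0e+00 -2.0e-04]
elbow [320.55640311 165.22920934] [295.83147303 202.7392235 ]
tail [320.57773313 174.5723931 ] [296.54935583 203.39458625]
K [313.62202566 178.27615947] [311.29385819 198.48492802]
```

View pics/z8.png

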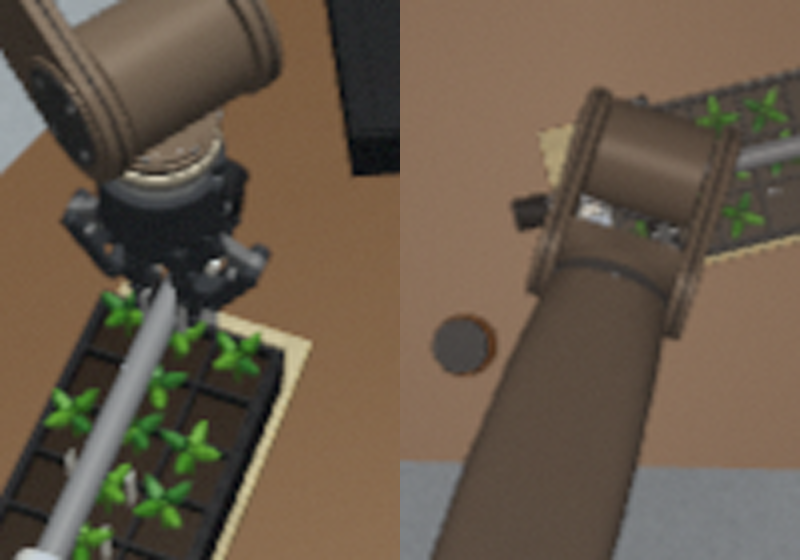

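```bash
python3 -c "
from plant import *
s=get_state();print(s['time'],s['contact_force']);print(sign_off())"
```

```text
14.4333 [-2.11748086  0.04054137 14.68785999]
the job is handed in; nothing more can be done
None
```

The spray pipe is through the eyelet and snapped into the clip. I handed it in at 14.4 s with the gripper still pressing it down.

- **How it went in:** I gripped the pipe about 20 mm from `pipe_grip` on the elbow side. I passed the capped end through the eyelet at an 11° tilt, then swung the pipe down into the clip.
- **Eyelet:** the tip is about 27 mm beyond the ring by the tool pose; the picture shows roughly 23 mm.
- **Snap:** the force rose to 12 N, dropped to −3 N as the jaws pulled the pipe in, then met a hard stop. The final push was about 14 N, nearly all of it at the clip judging by the wrist torque.
- **Elbow:** seen from above, it sits where expected, with no tail showing to the side.
- **Bystanders:** in the last view that shows the jar, it looks unmoved. I did not re-check the peat pot or the bottle, and no move came near them.

**Weaker checks and snags**
- The gripper hid the clip in the scene view, and little of it showed from above. That it is fully home rests on the force record.
- The tool-based height of the pipe at the clip read 2–3 mm above nominal, which is within the grasp and calibration error.
- A sideways force of about 2–3 N on the clip remains.
- On the first approach the fingers apparently brushed the clip tops at about 5 N. I raised the arm and came in steeper.

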